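# Slide the upright power pack home into its charging dock

## Task

Push the tall, heavy white power pack across the bench into the blue charging dock until it stands squarely and fully home against the dock's end stop, between the two cheeks. Push it with the fingertips low, close to its black base band, so that it slides upright instead of tipping; do not lift it or use its handle. Leave the other things on the bench where they are, and finish clear of everything.

Things in the scene. Friction and masses are not known exactly. Their poses are not given: they have to be found in the camera images.
- pack: tall white box, 130 mm (x) by 70 mm (y) by 200 mm high, black band at its foot, black bar handle on top up to 238 mm. Loose, 1.2 to 1.8 kg, takes 6 to 15 N to slide; pushed higher than about 40 mm it may tip. Origin: centre of underside, z up. Its broad faces look to its +y and -y: push the +y face; the -y face looks roughly to the dock's end stop, 140 to 220 mm away.
- dock: blue U-shaped dock fixed to the bench. Origin: on the bench where the centre of the pack's underside belongs. End stop 250 mm long (x), 40 mm high, its face at y = -35 mm; cheeks 40 mm high, inner faces at x = +91 and -91 mm, end at y = +14 mm. Open to +y: the pack enters along -y over flat bench (painted, no step), home with its axes along the dock's, -y face on the stop.
- wash_bottle: white wash bottle with a red cap, 60 mm across, 160 mm tall, standing; bystander, origin at the centre of its underside
- resist_jar: amber jar with a black lid, 52 mm across, 85 mm tall, standing; bystander, origin at the centre of its underside
- wafer_box: flat square wafer box with a blue lid, 124 x 124 x 34 mm; bystander, origin at the centre of its underside
- dish: flat round glass dish with lid, 64 mm across, 18 mm tall; bystander, origin at the centre of its underside
- wrench: steel wrench, 150 mm long, lying flat; bystander
Mind the look-alikes: they are no part of the job. What is shaped like the pack but red is not meant.

How it is judged:
By the outcome, as a careful person would: the job done as asked, in the order asked, and still so for the second after the job is handed in, with the robot touching nothing.
It also fails if it takes over 48 s, if anything falls off the work surface, if the arm or the gripper's body presses on something with over 40 N, if the wrist force passes 120 N, or if a joint passes its speed limit or range.

## Robot

A 6-joint arm with a two-finger parallel gripper is mounted at the origin on the work surface. World frame = base frame: x ahead of the robot, y to its left, z up, the work surface at z = 0. Lengths are in m, angles in degrees, forces in N, time in s.
With the tool pointing down it reaches from about 0.35 to 0.85 m from the base axis. Payload 8.1 kg.
Tool frame: the origin (TCP) lies on the centre line of the jaws, within the pads' length; the fingertips stand manip.tip_reach ahead of it and the grasp point (between the pads) lies 6 mm ahead of it (manip.tip_reach is the distance from the TCP to the fingertips, in m); y points along the fingers, z is the direction in which the jaws open and shut, and the axes are right-handed (so a half turn about y gives the same grasp; the last joint's range is limited). The gripper opens to 93 mm and grips with 3 to 60 N. Pads are 15 mm wide; open, the fingers measure 128 mm over their backs; the gripper's body (75 mm by 188 mm) begins 65 mm behind the grasp point.
Start: joints at [66.497, 7.471, 85.268, -0, 87.261, -4.893], TCP at [0.191, 0.569, 0.244] pointing down, gripper open.
Joint ranges: [-169.43, 169.43], [-51.17, 129.36], [1.28, 143.12], [-76.62, 256.62], [0, 156.53], [-152.29, 152.29]. Speed limits (degrees/s): [136.94, 136.94, 159.86, 180, 180, 180].

## Interface

Orientations are given as a 3x3 rotation matrix whose columns are the frame's x, y, z axes.
In Python, from rig import manip gives the robot as it stands. The module is installed in compiled form; this text tells all that it offers.
- The arm moves only by the tool jog_arm, never from a script. Its argument "increments" is a list of rows, each an object with "rotation": the turn, a rotation vector about the tool's x, y, z in rad, a list of three; "slide": the shift along the tool's x, y, z in mm, a list of three; "grip": the opening, from 0 (shut) to 1 (fully open). In form: [{"rotation": [ax, ay, az], "slide": [x, y, z], "grip": grip}, ...]. A call has 1 to 5 rows; each row is the pose to reach, as a shift and turn from the pose commanded when the call began, along the tool's axes at that moment; what a row does not reach only later rows make up. A row lasts 1/8 s, in which the tool goes at most 62.5 mm and 10.7 degrees, less where a joint would pass 70% of its speed; a pose out of reach is approached as far as the arm can. A call with a gripper value outside its range is refused whole. The fingers move at their own pace and stop on an object; "force" is the grip in N (left out, the last holds). Time passes only in rows, so rows that repeat a pose let the fingers close. It gives the time, the measured TCP pose, the force and the opening at its end, in the units of the state.
- manip.sense(): the state, without advancing time (a new reading comes with each control period).
- manip.capture(name): name is "scene" or "top"; returns a dict with "frame" (420x560x3 uint8, red, green, blue), "z_map" (420x560 float32, m along the optical axis (not along the pixel's ray), 0 where there is no reading), "intrinsics" (3x3 intrinsics, pixels), "eye" and "rotation" of the camera in the world. Camera axes: x right, y up, looking along -z (the intrinsics and any distortion apply to the point x, -y, -z); pixel columns grow to the right and rows downward; lengths in m; the calibration is good to about 2 mm. A picture is of the moment at which its call begins.
- manip.close_job(): hands the job in, once; it reports no verdict.
Trained networks look in a picture, given as the dict that the camera call returned (one of the last four; its "shot" number tells which), for a name from the list of things; names that differ only in an ending like _2 or _b are one class to them, and where a whole thing is asked for, a point or a joint stands for the part that bears it (a point fixed in the world has none). Each returns a list of dicts, best first, with "p" (0 to 1); they miss things now and then, are a little off and sometimes report something else, mostly with a low value. They report only what shows in the picture. A call takes as long as a camera call. They do not tell look-alikes from the thing itself.
- manip.boxes_of(thing, picture): "box" ([centre column, centre row, width, height] in pixels, round what is visible of it).
The state is a dict: "time": time; "joints": joint angles; "qvel": joint speeds; "joint_torque": joint torques, N m; "ee_pos": TCP position; "eef_rot": TCP orientation; "force": force on the tool from outside, world axes, zero at the start; "moment": the same for the moment, N m; "finger_gap": finger opening in m.
Only numpy, scipy, OpenCV 4.12 (cv2) and the standard library are available. Lean on these libraries where they do the work, as an engineer would, in place of code of your own. Each camera call takes 0.05 s, during which the arm holds its last target. There are 200 camera calls.

## Working session

There is one attempt and no reset: what is moved stays moved. The work goes in short steps, Python scripts to look and compute and a tool call to move; the robot and the scene stay as the last step left them, time stands still between calls to the robot, and variables do not carry over. Pictures are saved under pics/ and viewed, about 8 in all and at most 12, crops included, and the job is handed in when it is done.

Besides the shell and the picture viewer there is one more tool, called after "Call:" as name([rows], argument=value, ...), one row to a line, values as JSON. jog_arm: Moves the arm, as the interface text tells. Its arguments: {"type":"object","properties":{"increments":{"type":"array"},"force":{"type":"number"}},"required":["increments"]}

```bash
mkdir -p pics
cat > h.py <<'E'
from rig import manip
import numpy as np, cv2
def cloud(c):
    K=np.array(c["intrinsics"]);z=c["z_map"];v,u=np.mgrid[:z.shape[0],:z.shape[1]]
    p=np.stack([(u-K[0,2])/K[0,0]*z,-(v-K[1,2])/K[1,1]*z,-z],-1)
    P=p@np.array(c["rotation"]).T+np.array(c["eye"]); P[z==0]=np.nan
    return P
def save(c,n): cv2.imwrite(f"pics/{n}.png",c["frame"][:,:,::-1])
E
python3 - <<'E'
from h import *
print(manip.sense(),manip.tip_reach)
for n in("scene","top"):
    c=manip.capture(n);save(c,n+"0");np.save(n+".npy",cloud(c));print(n,c["eye"],c["rotation"],c["intrinsics"],c.keys())
    for t in("pack","dock","wash_bottle","resist_jar","wafer_box","dish","wrench"):
        print(t,[(np.round(b["box"]),round(b["p"],2)) for b in manip.boxes_of(t,c)])
E
```

```text
{'time': 0.0, 'joints': array([ 6.64966730e+01,  7.51534482e+00,  8.53287267e+01,  1.31641087e-03,
        8.72617476e+01, -4.89453294e+00]), 'qvel': array([ 0.03884933,  0.04016545, -0.09179978, -0.02997298,  0.10027621,
        0.05686147]), 'joint_torque': array([-1.75704030e-03, -5.59853375e+01, -4.91742575e+01,  7.64936185e-02,
        3.61060433e-02, -2.28379454e-04]), 'ee_pos': array([0.1912394 , 0.56815536, 0.24259024]), 'eef_rot': array([[ 9.47719018e-01, -7.57590267e-04,  3.19105137e-01],
       [-3.19105986e-01, -1.68451572e-03,  9.47717538e-01],
       [-1.80443963e-04, -9.99998294e-01, -1.83819917e-03]]), 'force': array([ 0.09897157, -0.12902629,  0.19040476]), 'moment': array([ 0.01203475, -0.01653393, -0.00638998]), 'finger_gap': 0.09269564357545067} 0.025
scene [1.22009626 0.28948734 0.63507823] [[-0.46891542 -0.54698535  0.69348782]
 [ 0.88293325 -0.31108845  0.35164308]
 [ 0.02339244  0.77719431  0.62882572]] [[472.70072278   0.         284.2194917 ]
 [  0.         472.70072278 218.86059948]
 [  0.           0.           1.        ]] dict_keys(['frame', 'z_map', 'in
[... 554 characters left out ...]
-03  1.63307500e-02]
 [ 1.63587116e-02  1.06680783e-01  9.94158741e-01]] [[469.44786712   0.         273.82131152]
 [  0.         469.44786712 217.1923586 ]
 [  0.           0.           1.        ]] dict_keys(['frame', 'z_map', 'intrinsics', 'eye', 'rotation', 'shot'])
pack [(array([195., 206.,  75.,  99.]), 0.82), (array([150., 331., 102., 112.]), 0.76)]
dock [(array([295., 238., 120., 139.]), 0.91)]
wash_bottle [(array([340., 134.,  41.,  50.]), 0.9), (array([405., 191.,  32.,  35.]), 0.36)]
resist_jar [(array([281., 130.,  28.,  39.]), 0.74)]
wafer_box [(array([409., 274.,  74.,  67.]), 0.89)]
dish [(array([404., 191.,  36.,  34.]), 0.92)]
wrench [(array([190., 115.,  33.,  80.]), 0.65)]
```

View pics/scene0.png

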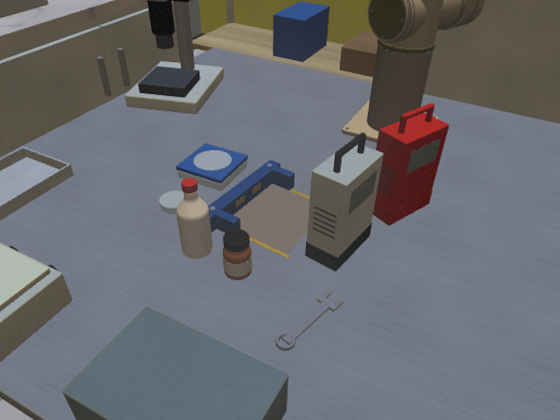

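View pics/top0.png

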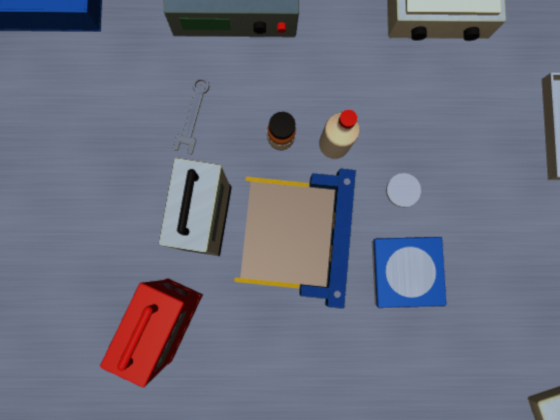

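The white pack is at scene (348,202) and top (195,206). The red box at scene (412,164) and top (150,331) is the look-alike. The dock is at top (295,238), opening to the left (+y). Next I fit poses and take an enlarged crop to confirm.

Run:
```python
from h import *
f=cv2.imread("pics/top0.png");P=np.load("top.npy");v,u=np.mgrid[:420,:560]
def rect(m):
    q=P[m][:,:2]; r=cv2.minAreaRect((q*1000).astype(np.float32)); return len(q),r
box=(u>140)&(u<240)&(v>145)&(v<265)
print("pack top",rect(box&(P[...,2]>.19)&(P[...,2]<.207)))
S=np.load("scene.npy")
for lo,hi in((.15,.2),(.02,.15)):
  m=(S[...,2]>lo)&(S[...,2]<hi)&(u*0+1>0)
  vv,uu=np.mgrid[:420,:560]; m&=(uu>300)&(uu<378)&(vv>130)&(vv<270)
  print("scene",lo,cv2.minAreaRect((S[m][:,:2]*1000).astype(np.float32)))
b=f.astype(int);blue=(b[...,0]>b[...,2]+40)&(u>290)&(u<365)&(v>160)&(v<315)
for n,m in(("all",blue&(P[...,2]>.03)&(P[...,2]<.05)),("stop",blue&(u>333)&(P[...,2]>.03)&(P[...,2]<.05))): print(n,rect(m),cv2.boxPoints(rect(m)[1]).round())
yel=(b[...,2]>b[...,0]+80)&(b[...,1]>b[...,0]+50)&(u>225)&(u<320)&(v>165)&(v<300)
for n,m in(("yel up",yel&(v<220)),("yel low",yel&(v>240))): print(n,rect(m))
for n,(x,y) in dict(jar=(281,124),bottle=(340,130),dish=(404,191),wrench=(195,115),red=(150,320)).items(): print(n,P[y,x])
m=(u>90)&(u<210)&(v>270)&(P[...,2]>.15)&(P[...,2]<.21); r=rect(m);print("red",r,cv2.boxPoints(r[1]).round())
cv2.imwrite("pics/crop.png",cv2.resize(f[140:270,130:380],None,fx=3,fy=3))
```

```text
pack top (3703, ((545.3648681640625, 68.3822021484375), (70.56653594970703, 130.0767822265625), 80.96280670166016))
scene 0.15 ((507.4315490722656, 74.86544036865234), (71.75212860107422, 208.6282501220703), 80.98228454589844)
scene 0.02 ((518.8331298828125, 91.9805908203125), (70.59659576416016, 205.7151336669922), 69.38513946533203)
all (2838, ((510.707763671875, -152.58843994140625), (78.95496368408203, 249.88812255859375), 84.30535888671875)) [[ 382. -179.]
 [ 631. -204.]
 [ 639. -126.]
 [ 390. -101.]]
stop (2030, ((508.66497802734375, -173.07374572753906), (37.781158447265625, 249.88812255859375), 84.30535888671875)) [[ 382. -179.]
 [ 631. -204.]
 [ 635. -167.]
 [ 386. -142.]]
yel up (262, ((615.517578125, -62.74159622192383), (118.27604675292969, 7.295881271362305), 83.97370910644531))
yel low (273, ((425.5471496582031, -43.12913131713867), (117.61223602294922, 5.829381942749023), 83.18426513671875))
jar [ 0.70080123 -0.06788766  0.08551153]
bottle [ 0.67944292 -0.16388574  0.12274776]
dish [ 0.59553637 -0.29851346  0.01620992]
wrench [0.74260771 0.09301091 0.00564775]
red [0.38110898 0.12048223 0.20084089]
red (4549, ((360.4976806640625, 132.66644287109375), (71.14592742919922, 131.04922485351562), 65.3988037109375)) [[286. 128.]
 [405.  73.]
 [435. 138.]
 [316. 192.]]
```

View pics/crop.png

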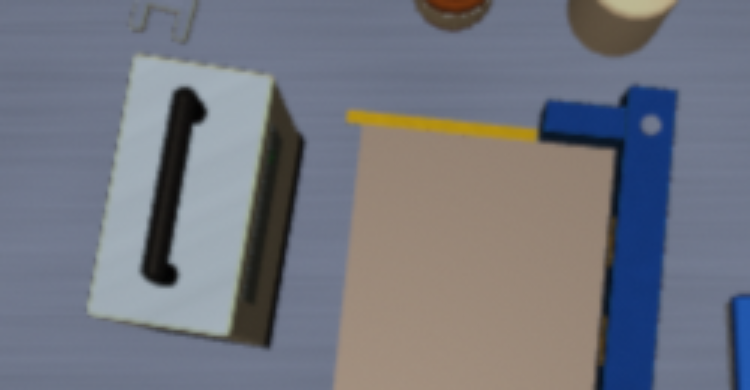

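The crop confirms the white pack with a bar handle, at yaw about -9°. In the dock frame it sits at about (+13, +198) mm, turned -3.3°. The gripper body would hit the tall pack if the tool pointed straight down. I'll therefore tilt the tool about 35° and push with the fingertips, half open.

```bash
cat >> h.py <<'E'
from scipy.spatial.transform import Rotation as Ro
DOCK=(np.array([.5131,-.1274]),-5.7); PACK=(np.array([.5453,.0684]),-9.0)
def ax(yaw): c,s=np.cos(np.radians(yaw)),np.sin(np.radians(yaw)); return np.array([c,s]),np.array([-s,c])
def plan(frame,back,zc,lat=0,th=35,yaw=None):
    """contact edge 'back' m behind pack +y face of a pack standing at frame; prints the jog"""
    o,w=frame; X,Y=ax(w); C=np.append(o+lat*X+(.035+back)*Y,zc)
    X,Y=ax(w if yaw is None else yaw); f=np.append(-Y,0);up=np.array([0,0,1]);t=np.radians(th)
    x=np.cos(t)*f+np.sin(t)*up; y=np.sin(t)*f-np.cos(t)*up; R=np.c_[x,y,np.append(X,0)]
    T=C-.0075*x-.025*y
    s=manip.sense();R0=s["eef_rot"]
    print("T",T.round(3),"rot",Ro.from_matrix(R0.T@R).as_rotvec().round(3),"slide",(R0.T@(T-s["ee_pos"])*1000).round(1))
E
python3 -c "
from h import *
plan(PACK,.1,.2)"
```

```text
T [0.57  0.222 0.216] rot [-0.428  1.356 -0.506] slide [ 469.    27.5 -207.9]
```

Call:
jog_arm([
  {"rotation": [-0.428,1.356,-0.506],"slide": [469,27,-208],"grip": 0.7},
  {"rotation": [-0.428,1.356,-0.506],"slide": [469,27,-208],"grip": 0.7},
  {"rotation": [-0.428,1.356,-0.506],"slide": [469,27,-208],"grip": 0.7},
  {"rotation": [-0.428,1.356,-0.506],"slide": [469,27,-208],"grip": 0.7},
  {"rotation": [-0.428,1.356,-0.506],"slide": [469,27,-208],"grip": 0.7},
])

```text
time: 1.42
ee_pos: [0.4226, 0.3566, 0.2275]
eef_rot: [[0.368, 0.045, 0.929], [-0.85, -0.388, 0.356], [0.376, -0.921, -0.104]]
force: [1.1, -0.3, 0.9]
finger_gap: 0.0654
```

```bash
python3 -c "
from h import *
plan(PACK,.1,.2);s=manip.sense();print(s['ee_pos'],s['joints'],s['force'])"
```

```text
T [0.57  0.222 0.216] rot [-0.161  0.509 -0.19 ] slide [164.3  69.3  89.7]
[0.42263427 0.35655914 0.22753996] [ 45.90391532  14.77717891  81.63063386 -17.79415808  98.20267469
  23.45827603] [ 1.0543514  -0.33610497  0.93673515]
```

Call:
jog_arm([
  {"rotation": [-0.161,0.509,-0.19],"slide": [164,69,90],"grip": 0.7},
  {"rotation": [-0.161,0.509,-0.19],"slide": [164,69,90],"grip": 0.7},
  {"rotation": [-0.161,0.509,-0.19],"slide": [164,69,90],"grip": 0.7},
  {"rotation": [-0.161,0.509,-0.19],"slide": [164,69,90],"grip": 0.7},
  {"rotation": [-0.161,0.509,-0.19],"slide": [164,69,90],"grip": 0.7},
])

```text
time: 2.05
ee_pos: [0.5694, 0.2238, 0.215]
eef_rot: [[-0.123, -0.09, 0.988], [-0.811, -0.565, -0.152], [0.572, -0.82, -0.003]]
force: [-0.9, 0.7, -0.6]
finger_gap: 0.0656
```

```bash
python3 -c "
from h import *
plan(PACK,.06,.02);s=manip.sense();print(s['ee_pos'],s['joints'],s['force']);save(manip.capture('scene'),'s1')"
```

```text
T [0.563 0.182 0.036] rot [ 0.     0.005 -0.002] slide [-68.1 170.5   1. ]
[0.56937381 0.22381438 0.21498687] [ 31.14209313  31.28270583  65.81557458 -26.96406376 105.37066649
  37.83479672] [-0.87610488  0.67635635 -0.60672297]
```

View pics/s1.png

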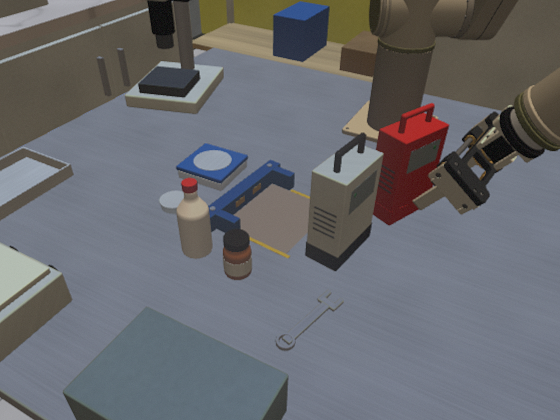

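The gripper is behind the pack at (450,185), clear of the red box. Now I lower it.

Call:
jog_arm([
  {"rotation": [0,0.005,-0.002],"slide": [-20,50,1],"grip": 0.7},
  {"rotation": [0,0.005,-0.002],"slide": [-40,100,1],"grip": 0.7},
  {"rotation": [0,0.005,-0.002],"slide": [-60,145,1],"grip": 0.7},
  {"rotation": [0,0.005,-0.002],"slide": [-68,170,1],"grip": 0.7},
  {"rotation": [0,0.005,-0.002],"slide": [-68,170,1],"grip": 0.7},
])

```text
time: 2.72
ee_pos: [0.5611, 0.1838, 0.0361]
eef_rot: [[-0.124, -0.09, 0.988], [-0.808, -0.568, -0.154], [0.575, -0.818, -0.002]]
force: [0.3, 0.1, 0.6]
finger_gap: 0.0653
```

```bash
python3 -c "
from h import *
for b in (.015,.0,-.03):plan(PACK,b,.02)
s=manip.sense();print(s['ee_pos'],s['joints'],s['force'])"
```

```text
T [0.556 0.138 0.036] rot [0.    0.004 0.002] slide [37.6 26.3  2.3]
T [0.554 0.123 0.036] rot [0.    0.004 0.002] slide [49.9 35.   2.3]
T [0.549 0.094 0.036] rot [0.    0.004 0.002] slide [74.5 52.2  2.2]
[0.56110572 0.18375962 0.03606047] [ 28.77057611  37.83378752  76.63196193 -27.03649823  88.98427035
  43.76507814] [0.27341554 0.11670307 0.55678807]
```

Call:
jog_arm([
  {"rotation": [0,0.004,0.002],"slide": [20,14,2],"grip": 0.7},
  {"rotation": [0,0.004,0.002],"slide": [38,26.5,2],"grip": 0.7},
  {"rotation": [0,0.004,0.002],"slide": [45,31.5,2],"grip": 0.7},
  {"rotation": [0,0.004,0.002],"slide": [50,35,2],"grip": 0.7},
  {"rotation": [0,0.004,0.002],"slide": [54,38,2],"grip": 0.7},
])

```text
time: 3.35
ee_pos: [0.5566, 0.121, 0.0387]
eef_rot: [[-0.133, -0.084, 0.988], [-0.813, -0.561, -0.157], [0.567, -0.823, 0.006]]
force: [-0.2, 16.5, 7.7]
finger_gap: 0.0653
```

Call:
jog_arm([
  {"rotation": [0,0,0],"slide": [4,3,0],"grip": 0.7},
  {"rotation": [0,0,0],"slide": [8,6,0],"grip": 0.7},
  {"rotation": [0,0,0],"slide": [12,8.5,0],"grip": 0.7},
  {"rotation": [0,0,0],"slide": [16,11,0],"grip": 0.7},
  {"rotation": [0,0,0],"slide": [16,11,0],"grip": 0.7},
])

```text
time: 3.98
ee_pos: [0.5542, 0.1018, 0.0388]
eef_rot: [[-0.133, -0.083, 0.988], [-0.812, -0.562, -0.157], [0.568, -0.823, 0.007]]
force: [3.6, 11.0, 3.3]
finger_gap: 0.065
```

```bash
cat >> h.py <<'E'
def pk(n=None):
    c=manip.capture("top");P=cloud(c);v,u=np.mgrid[:420,:560]
    if n: save(c,n)
    f=c["frame"].astype(int); 
    m=(P[...,2]>.19)&(P[...,2]<.207)&(u>140)&(v<300)&(u<340)&(v>140)&(f[...,0]<f[...,1]+40)&(P[...,0]>.455)
    m=cv2.morphologyEx(m.astype(np.uint8),cv2.MORPH_OPEN,np.ones((3,3)));k=cv2.connectedComponentsWithStats(m)
    m=k[1]==1+np.argmax(k[2][1:,4])
    r=cv2.minAreaRect((P[m][:,:2]*1000).astype(np.float32));(cx,cy),(w,h),a=r
    yaw=a-90 if w<h else a
    q=P[m];A=np.c_[q[:,:2],np.ones(len(q))];tilt=np.linalg.lstsq(A,q[:,2],rcond=None)[0]
    X,Y=ax(DOCK[1]);d=np.array([cx,cy])/1000-DOCK[0]
    print("pack",np.round(r[0],1),np.round((w,h),1),"yaw",round(yaw,2),"dock xy mm",(d@X*1000).round(1),(d@Y*1000).round(1),"rel yaw",round(yaw-DOCK[1],2),"slope",tilt[:2].round(3))
    return (np.array([cx,cy])/1000,yaw)
E
python3 -c "
from h import *
p=pk()
for y in (.15,.1,.05): plan((DOCK[0]+y*ax(DOCK[1])[1],DOCK[1]),0,.02)
s=manip.sense();print(s['ee_pos'],s['force'])"
```

```text
pack [543.3  47.9] [ 70.2 130.3] yaw -9.12 dock xy mm 12.6 177.5 rel yaw -3.42 slope [0.002 0.005]
T [0.534 0.077 0.036] rot [ 0.027 -0.052 -0.007] slide [ 21.4  17.8 -16.6]
T [0.529 0.027 0.036] rot [ 0.027 -0.052 -0.007] slide [ 62.4  46.1 -13.7]
T [ 0.524 -0.022  0.036] rot [ 0.027 -0.052 -0.007] slide [103.5  74.5 -10.8]
[0.55422756 0.1018001  0.03878308] [ 2.49555667 10.98696372  3.33164456]
```

```bash
python3 -c "
from h import *
D=lambda y:(DOCK[0]+y*ax(DOCK[1])[1],DOCK[1])
for y,l,w in ((.14,.0125,-8),(.10,.009,-6.7),(.05,.005,-5.7)): plan(D(y),0,.021,l,35,w)"
```

```text
T [0.546 0.066 0.037] rot [ 0.004 -0.019 -0.007] slide [29.5 22.3 -2.7]
T [0.538 0.026 0.037] rot [ 0.017 -0.037 -0.007] slide [62.5 45.  -4.4]
T [ 0.529 -0.023  0.037] rot [ 0.027 -0.052 -0.007] slide [103.8  73.5  -5.8]
```

Call:
jog_arm([
  {"rotation": [0.001,-0.004,-0.001],"slide": [6,4.5,-0.5],"grip": 0.7},
  {"rotation": [0.002,-0.008,-0.003],"slide": [12,9,-1],"grip": 0.7},
  {"rotation": [0.003,-0.012,-0.004],"slide": [18,13.5,-1.6],"grip": 0.7},
  {"rotation": [0.004,-0.016,-0.006],"slide": [24,18,-2.2],"grip": 0.7},
  {"rotation": [0.004,-0.019,-0.007],"slide": [29.5,22,-2.7],"grip": 0.7},
])

```text
time: 4.65
ee_pos: [0.5471, 0.0669, 0.0385]
eef_rot: [[-0.114, -0.077, 0.99], [-0.812, -0.567, -0.138], [0.572, -0.82, 0.002]]
force: [3.3, 17.0, 8.8]
finger_gap: 0.065
```

```bash
python3 -c "
from h import *
pk()
D=lambda y:(DOCK[0]+y*ax(DOCK[1])[1],DOCK[1])
for y,l,w in ((.10,.009,-6.7),(.05,.005,-5.7)): plan(D(y),0,.021,l,35,w)
print(manip.sense()['force'],manip.sense()['ee_pos'])"
```

```text
pack [537.1  13.1] [ 70.2 130.4] yaw -7.99 dock xy mm 9.9 142.2 rel yaw -2.29 slope [0.002 0.003]
T [0.538 0.026 0.037] rot [ 0.011 -0.019 -0.001] slide [32.4 24.2 -3.4]
T [ 0.529 -0.023  0.037] rot [ 0.021 -0.033 -0.001] slide [73.5 53.  -5.8]
[ 5.11163433 15.37028079  6.32859925] [0.54679605 0.0659639  0.03847969]
```

Call:
jog_arm([
  {"rotation": [0.002,-0.004,0],"slide": [7,5.2,-0.7],"grip": 0.7},
  {"rotation": [0.004,-0.008,0],"slide": [14,10.4,-1.5],"grip": 0.7},
  {"rotation": [0.006,-0.012,0],"slide": [21,15.6,-2.2],"grip": 0.7},
  {"rotation": [0.009,-0.016,0],"slide": [28,20.6,-2.9],"grip": 0.7},
  {"rotation": [0.011,-0.02,0],"slide": [35,25.8,-3.6],"grip": 0.7},
])

```text
time: 5.32
ee_pos: [0.5383, 0.0246, 0.0383]
eef_rot: [[-0.095, -0.064, 0.993], [-0.815, -0.568, -0.115], [0.572, -0.82, 0.002]]
force: [4.4, 20.7, 11.9]
finger_gap: 0.0654
```

```bash
python3 -c "
from h import *
pk();save(manip.capture('scene'),'s2')
D=lambda y:(DOCK[0]+y*ax(DOCK[1])[1],DOCK[1])
for y,l,w in ((.05,.004,-5.7),(.02,.003,-5.7)): plan(D(y),0,.021,l,35,w)
print(manip.sense()['force'],manip.sense()['ee_pos'])"
```

```text
pack [529.5 -29.2] [ 70.2 130.3] yaw -6.65 dock xy mm 6.6 99.3 rel yaw -0.95 slope [ 0.001 -0.   ]
T [ 0.528 -0.023  0.037] rot [ 0.008 -0.014 -0.   ] slide [38.1 27.9 -5. ]
T [ 0.524 -0.053  0.037] rot [ 0.008 -0.014 -0.   ] slide [62.7 45.1 -5.5]
[ 5.56073653 13.57081505  9.00421148] [0.53792952 0.0235196  0.03823246]
```

View pics/s2.png

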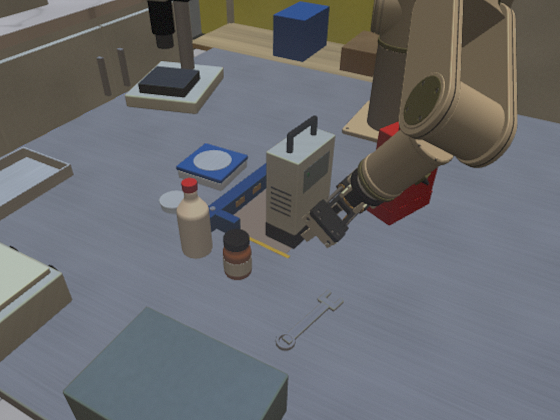

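The pack is upright and lined up at (300,190). The forearm passes near the red box at (405,180), so I check that clearance before going on.

Run:
```python
from h import *
P=cloud(manip.capture("scene"))
for u,v in((320,222),(375,185),(400,165),(410,150),(430,165),(440,130),(455,160),(470,160),(500,150),(420,100)): print(u,v,P[v,u].round(3))
c=manip.capture("top");P=cloud(c);save(c,"t2")
```

```text
320 222 [0.634 0.061 0.125]
375 185 [0.592 0.134 0.201]
400 165 [0.593 0.166 0.25 ]
410 150 [0.595 0.177 0.28 ]
430 165 [0.587 0.209 0.26 ]
440 130 [0.621 0.214 0.336]
455 160 [0.095 0.203 0.003]
470 160 [0.567 0.26  0.274]
500 150 [0.573 0.293 0.304]
420 100 [0.594 0.175 0.358]
```

View pics/t2.png

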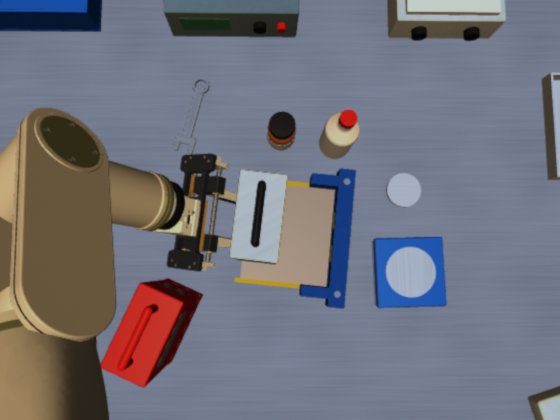

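Call:
jog_arm([
  {"rotation": [0.002,-0.003,0],"slide": [7.5,5.5,-1],"grip": 0.7},
  {"rotation": [0.003,-0.006,0],"slide": [15,11,-2],"grip": 0.7},
  {"rotation": [0.005,-0.009,0],"slide": [22.5,16.5,-3],"grip": 0.7},
  {"rotation": [0.007,-0.012,0],"slide": [30,22,-4],"grip": 0.7},
  {"rotation": [0.008,-0.014,0],"slide": [38,28,-5],"grip": 0.7},
])

```text
time: 6.15
ee_pos: [0.5287, -0.0216, 0.0381]
eef_rot: [[-0.082, -0.055, 0.995], [-0.816, -0.57, -0.098], [0.572, -0.82, 0.002]]
force: [5.2, 23.5, 15.0]
finger_gap: 0.0653
```

```bash
python3 -c "
from h import *
pk();c=manip.capture('scene');save(c,'s3');np.save('s3.npy',cloud(c))
D=lambda y:(DOCK[0]+y*ax(DOCK[1])[1],DOCK[1])
for y,l,w in ((.02,.002,-5.7),(.005,.001,-5.7),(-.005,0,-5.7)): plan(D(y),0,.021,l,35,w)
s=manip.sense();print(s['force'],s['ee_pos'],s['joints'])"
```

```text
pack [520.8 -75.6] [ 70. 130.] yaw -5.69 dock xy mm 2.6 52.3 rel yaw 0.01 slope [ 0.002 -0.   ]
T [ 0.523 -0.052  0.037] rot [-0.001 -0.    -0.   ] slide [24.2 17.6 -2.6]
T [ 0.52  -0.067  0.037] rot [-0.001 -0.    -0.   ] slide [36.5 26.2 -3.6]
T [ 0.518 -0.077  0.037] rot [-0.001 -0.    -0.   ] slide [44.7 31.9 -4.7]
[ 6.64819966 12.85585396  8.84761243] [ 0.52818109 -0.02299342  0.03773119] [ 12.91550875  20.70934453 100.16900446 -34.32081662  74.68512739
  32.56077571]
```

View pics/s3.png

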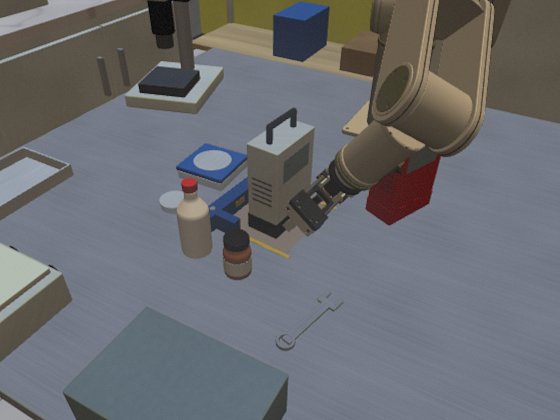

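The pack is square at dock (2.6, 52). The knuckle at (440,110) looks close to the red box at (405,185), so I measure its underside.

Run:
```python
import numpy as np
P=np.load('s3.npy')
for u,v in((380,170),(400,148),(420,140),(440,140),(455,147),(465,140),(475,130),(482,110),(445,95),(420,90),(405,180)): print(u,v,P[v,u].round(3))
```

```text
380 170 [0.572 0.132 0.218]
400 148 [0.585 0.16  0.274]
420 140 [0.57  0.184 0.287]
440 140 [0.575 0.212 0.297]
455 147 [0.567 0.234 0.288]
465 140 [0.565 0.245 0.302]
475 130 [0.555 0.253 0.316]
482 110 [0.53  0.253 0.336]
445 95 [0.567 0.202 0.362]
420 90 [0.599 0.173 0.375]
405 180 [0.412 0.147 0.109]
```

Call:
jog_arm([
  {"rotation": [0,0,0],"slide": [6,4.3,-0.6],"grip": 0.7},
  {"rotation": [0,0,0],"slide": [12,8.7,-1.3],"grip": 0.7},
  {"rotation": [0,0,0],"slide": [18,13,-2],"grip": 0.7},
  {"rotation": [0,0,0],"slide": [24,17.4,-2.6],"grip": 0.7},
  {"rotation": [0,0,0],"slide": [30,21.7,-3.1],"grip": 0.7},
])

```text
time: 6.88
ee_pos: [0.522, -0.0585, 0.0377]
eef_rot: [[-0.082, -0.055, 0.995], [-0.816, -0.57, -0.099], [0.573, -0.82, 0.002]]
force: [4.3, 22.6, 15.8]
finger_gap: 0.0652
```

```bash
python3 -c "
from h import *
pk()
D=lambda y:(DOCK[0]+y*ax(DOCK[1])[1],DOCK[1])
for y,l,w in ((.0,.001,-5.7),(-.003,0.001,-5.7)): plan(D(y),0,.021,l,35,w)
s=manip.sense();print(s['force'],s['ee_pos'])"
```

```text
pack [ 516.  -112.6] [ 70.4 126.3] yaw -5.49 dock xy mm 1.4 15.0 rel yaw 0.21 slope [ 0.001 -0.003]
T [ 0.52  -0.072  0.037] rot [-0.001 -0.    -0.   ] slide [10.4  7.8 -0.8]
T [ 0.519 -0.075  0.037] rot [-0.001 -0.    -0.   ] slide [12.8  9.5 -0.8]
[ 5.88406101 17.48444605 12.18010356] [ 0.52167593 -0.05946043  0.03758981]
```

Call:
jog_arm([
  {"rotation": [0,0,0],"slide": [3,2.2,0],"grip": 0.7},
  {"rotation": [0,0,0],"slide": [6,4.3,0],"grip": 0.7},
  {"rotation": [0,0,0],"slide": [8.2,5.8,0],"grip": 0.7},
  {"rotation": [0,0,0],"slide": [9.8,6.9,0],"grip": 0.7},
  {"rotation": [0,0,0],"slide": [10.6,7.4,0],"grip": 0.7},
])

```text
time: 7.55
ee_pos: [0.5202, -0.0714, 0.0375]
eef_rot: [[-0.082, -0.056, 0.995], [-0.815, -0.57, -0.099], [0.573, -0.819, 0.001]]
force: [2.2, 21.8, 15.2]
finger_gap: 0.0649
```

```bash
sed -i 's/(u<340)/(u<400)/' h.py; python3 -c "
from h import *
pk();s=manip.sense();print(s['force'],s['ee_pos'])"
```

```text
pack [ 515.  -125.6] [ 70.4 124.5] yaw -5.63 dock xy mm 1.7 1.9 rel yaw 0.07 slope [ 0.    -0.004]
[ 3.07412766 21.99538005 14.56764527] [ 0.52019662 -0.07150969  0.03751332]
```

Call:
jog_arm([
  {"rotation": [0,0,0],"slide": [0.8,0.6,0],"grip": 0.7},
  {"rotation": [0,0,0],"slide": [1.6,1.1,0],"grip": 0.7},
  {"rotation": [0,0,0],"slide": [2,1.4,0],"grip": 0.7},
])

```text
time: 7.98
ee_pos: [0.5201, -0.0731, 0.0375]
eef_rot: [[-0.082, -0.056, 0.995], [-0.816, -0.569, -0.099], [0.572, -0.82, 0.001]]
force: [0.8, 29.5, 18.2]
finger_gap: 0.0653
```

Call:
jog_arm([
  {"rotation": [0,0,0],"slide": [0.8,0.6,0],"grip": 0.7},
  {"rotation": [0,0,0],"slide": [0.8,0.6,0],"grip": 0.7},
])

```text
time: 8.22
ee_pos: [0.5201, -0.0732, 0.0375]
eef_rot: [[-0.082, -0.055, 0.995], [-0.817, -0.569, -0.099], [0.571, -0.821, 0.001]]
force: [0.6, 33.0, 18.8]
finger_gap: 0.0652
```

```bash
python3 -c "
from h import *
pk();s=manip.sense();print(s['force'],s['ee_pos'])"
```

```text
pack [ 515.  -127.2] [ 70.4 124.6] yaw -5.67 dock xy mm 1.9 0.4 rel yaw 0.03 slope [ 0.    -0.002]
[ 1.00680863 32.62992949 19.16532538] [ 0.52006424 -0.07327968  0.03756067]
```

At the stop: commanding 1 mm more moved the pack only 0.1 mm, and the force rose. One more small press, then I back off along the face normal.

Call:
jog_arm([
  {"rotation": [0,0,0],"slide": [0.8,0.6,0],"grip": 0.7},
  {"rotation": [0,0,0],"slide": [0.8,0.6,0],"grip": 0.7},
])

```text
time: 8.52
ee_pos: [0.5201, -0.0734, 0.0376]
eef_rot: [[-0.082, -0.055, 0.995], [-0.817, -0.568, -0.099], [0.57, -0.821, 0.002]]
force: [-0.1, 37.9, 20.8]
finger_gap: 0.0653
```

Call:
jog_arm([
  {"rotation": [0,0,0],"slide": [-3,-2.1,0],"grip": 0.7},
  {"rotation": [0,0,0],"slide": [-10,-7,0],"grip": 0.7},
  {"rotation": [0,0,0],"slide": [-25,-17.5,0],"grip": 0.7},
  {"rotation": [0,0,0],"slide": [-45,-31.5,0],"grip": 0.7},
  {"rotation": [0,0,0],"slide": [-65,-45.5,0],"grip": 0.7},
])

```text
time: 9.15
ee_pos: [0.5222, 0.0001, 0.0332]
eef_rot: [[-0.079, -0.068, 0.995], [-0.812, -0.574, -0.104], [0.578, -0.816, -0.01]]
force: [0.8, 0.4, 0.2]
finger_gap: 0.065
```

```bash
sed -i 's/P\[...,0\]>.455/P[...,0]>.43/' h.py; python3 -c "
from h import *
pk('t9');s=manip.sense();print(s['force'],s['ee_pos'])"
```

```text
pack [ 512.3 -126.9] [ 70.3 130.4] yaw -5.81 dock xy mm -0.8 0.4 rel yaw -0.11 slope [ 0.    -0.002]
[-1.46712146  1.12918357  0.64392172] [0.52275474 0.00271261 0.03318681]
```

Call:
jog_arm([
  {"rotation": [0,0,0],"slide": [0,-40,0],"grip": 0.7},
  {"rotation": [0,0,0],"slide": [0,-90,0],"grip": 0.7},
  {"rotation": [0,0,0],"slide": [0,-140,0],"grip": 0.7},
  {"rotation": [0,0,0],"slide": [0,-150,0],"grip": 0.7},
  {"rotation": [0,0,0],"slide": [0,-150,0],"grip": 0.7},
])

```text
time: 9.82
ee_pos: [0.5326, 0.0854, 0.1556]
eef_rot: [[-0.078, -0.066, 0.995], [-0.812, -0.574, -0.102], [0.578, -0.816, -0.009]]
force: [0.5, -0.0, -0.6]
finger_gap: 0.0649
```

Run:
```python
from h import *
pk();t=manip.capture('top')["frame"];s=manip.capture('scene')["frame"]
cv2.imwrite("pics/fin.png",cv2.resize(np.hstack([t,s]),(800,300),interpolation=cv2.INTER_AREA)[:,:,::-1])
s=manip.sense();print(s['force'],s['ee_pos'],s['time'],s['qvel'].round(2))
```

```text
pack [ 512.1 -126.9] [ 70.2 130. ] yaw -5.82 dock xy mm -1.0 0.4 rel yaw -0.12 slope [ 0.001 -0.004]
[-0.75722793  0.46827238 -0.21996691] [0.53144495 0.08391888 0.15400392] 9.975 [-0.18 -0.05 -0.05 -0.02  0.24 -0.09]
```

View pics/fin.png

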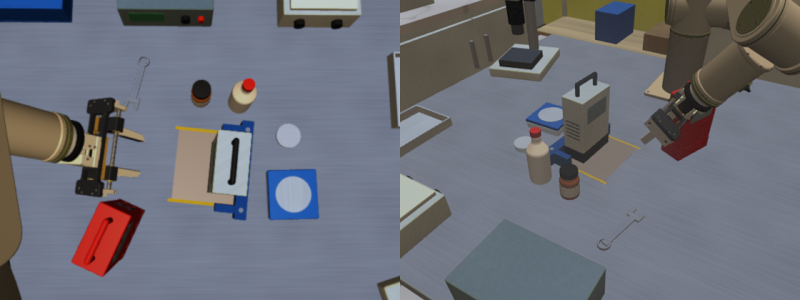

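The final view shows the pack home between the cheeks (left panel 230,160) and the gripper clear of it. Everything else is where it was.

```bash
python3 -c "
from h import *
manip.close_job()"
```

```text
the job is handed in; nothing more can be done
```

The white pack stands upright and fully home in the blue charging dock, and I handed the job in at about 10 s. I pushed it with the half-open fingertips about 20 mm above the bench, tool tilted 35° so the gripper body stayed off the pack. I never lifted it or used the handle.

- **Position:** the last measurement puts the pack about 1 mm sideways and 0.4 mm along from the dock origin, turned 0.1° and not leaning. The calibration is only good to about 2 mm.
- **Against the end stop:** the pack stopped moving as the push force along y rose from about 22 N to 38 N.
- **Bystanders:** in the final view the red look-alike and the other things look unmoved. I judged this by eye and did not re-measure them.
- **Robot:** the tool was clear of everything, with wrist force near 0 N.

No check failed. Three pack readings near the end of the push (at 15, 1.9 and 0.4 mm from home) were cut off at the edge by my own search window, which threw the sideways value off by 2–3 mm. I widened the window before the final measurements.

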